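Couple the water filter at the storeroom coffee corner

TASK

Fit the round water filter into the quick coupler on the grey water block: pull the coupler's sleeve down until it stays back by itself, then take the round filter from its rack and press it gently into the coupler until it is fully home and the sleeve springs up and locks it. Let go and leave it locked in; leave the square filter in the rack and everything else where it is.

Things in the scene. Friction and masses are not known exactly. Their poses are not given: they have to be found in the camera images.
- manifold: Fixed grey water block, 120 x 120 x 40 mm, origin at the centre of its underside, z up; a short capped brass pipe stub sticks out 35 mm on its +x side. The quick coupler stands upright at the middle of its top.
- mouth (a point): Nominal centre of the coupler's mouth, 98 mm above the table on the block's centre line; axes as the block's. The real coupler is clamped in its seat at any height: the whole of it stands up to 8 mm higher or lower than this, and up to 1.5 mm off along the block's x (it does not shift): feel for it. Steel barrel, 28 mm outside; bore 17.2 mm, flaring over the top 4 mm to a funnel 24 mm wide.
- flange (a point): Nominal centre of the sleeve flange's top face with the sleeve forward, 28 mm below the mouth (same offsets as the mouth; fixed to the block, so it does not follow the sleeve). The brass sleeve around the barrel: ribbed, 38 mm diameter, 30 mm tall, its top 3 mm below the mouth when forward; at its lower end the flange, 48 mm across, 5 mm thick.
- lugs (a point): Nominal centre of the ring of four lugs inside the bore, 16 mm below the mouth (fixed to the block). While the sleeve is forward they block the bore. With the sleeve fully back they clear it, and a spring-loaded valve disc rises to 8 mm below the mouth and holds them apart, so that the sleeve stays back when let go.
- sleeve (a joint): Coupler sleeve, m: 0 = forward (up, locked), grows as it is pulled straight down; 0.013 = end stop. Pulled past about 0.0115 and let go, it stays back at about 0.008 to 0.010 (latched). Spring: 4 N at 0, 9 N at the stop; it glides rather than slams. It returns to 0 by itself when a filter is pressed fully home.
- poppet (a joint): Valve disc in the bore, m, positive = pushed in (down): 0 at the start (under the lugs), -0.010 = risen after the sleeve is pulled back, about 0.0055 with the filter locked home, 0.0075 with the filter body pressed onto the mouth. Spring: 3 N risen, 7 N home. Pressing the filter home past disc and lugs takes about 10 to 15 N.
- filter_round: Round filter cartridge, white plastic, about 0.16 kg: body 42 mm diameter, 63 mm tall with domed top (sides straight for 52 mm). Origin: centre of the body's underside, z up. Below it a steel plug stem, 15.5 mm diameter, 25.5 mm long, 2 mm nose chamfer, locking groove. Stands in a rack hole. Locks with the underside 2 mm above the real mouth, then rests there; 2 mm more and it bottoms. Any yaw.
- filter_square: Square filter for another machine, 40 x 40 mm and 58 mm tall, white plastic, smooth peg below; stands in the other hole of the rack. Origin at the centre of the body's underside. Leave it.
- rack: Fixed grey plastic rack, 75 mm (x) by 165 mm (y), 45 mm high, origin at the centre of its underside; two through holes of 19 mm at y = -43 and +43 mm. The filters' undersides rest on its top.
- tin: Steel can, 60 mm diameter, 85 mm tall, bystander, stands between rack and block; origin at its underside.
- mug: White mug, 76 mm diameter, 85 mm tall, bystander; origin at its underside.
- jar: Amber glass jar, 68 mm diameter, 100 mm tall, bystander; origin at its underside.
- cup: White plastic cup, 68 mm diameter, 85 mm tall, bystander; origin at its underside.
- spoon: Steel spoon lying on the table near the robot, bystander.
- spanner: Steel spanner lying on the table at the far side, bystander.
There are look-alikes about, which are no part of the job. Leave any blue or yellow look-alike of the filter_round alone.

How it is judged:
By the outcome, as a careful person would: the job done as asked, in the order asked, and still so for the second after the job is handed in, with the robot touching nothing.
It also fails if it takes over 67 s, if anything falls off the work surface, if the arm or the gripper's body presses on something with over 40 N, if the wrist force passes 120 N, or if a joint passes its speed limit or range.

ROBOT

A 6-joint arm with a two-finger parallel gripper is mounted at the origin on the work surface. World frame = base frame: x ahead of the robot, y to its left, z up, the work surface at z = 0. Lengths are in m, angles in rad, forces in N, time in s.
With the tool pointing down it reaches from about 0.3 to 0.775 m from the base axis. Payload 14.6 kg.
Tool frame: the origin (TCP) lies midway between the tips of the shut fingers; the grasp point (between the pads) lies 19 mm behind it (ctrl.tcp_to_grasp is the z of the grasp point in the tool frame, in m); z points along the fingers, y is the line along which they close (so a half turn about z gives the same grasp; the last joint's range is limited). The gripper opens to 94 mm and grips with 3 to 60 N. Pads are 16 mm wide; open, the fingers measure 119 mm over their backs; the gripper's body (75 mm by 177 mm) begins 78 mm behind the grasp point.
Start: joints at [-1.286, 0.3, 1.521, -0, 1.321, -0.067], TCP at [0.19, -0.516, 0.205] pointing down, gripper open.
Joint ranges: [-3.03, 3.03], [-0.79, 2.21], [0.23, 2.52], [-1.04, 4.18], [0, 3.07], [-2.55, 2.55]. Speed limits (rad/s): [2.22, 2.22, 2.57, 3.14, 3.14, 3.14].

INTERFACE

Orientations are given as [roll, pitch, yaw] about the fixed x, y, z axes, in that order (R = Rz(yaw) Ry(pitch) Rx(roll)).
In Python, from station import monitor, camera, ctrl gives the robot as it stands.
- The arm moves only by the tool apply_moves, never from a script. Its argument "plan" is one flat list of numbers, 4 for each row, row after row: the shift along the tool's x, y, z in mm, then the turn about the tool's z in rad. In form: [dx, dy, dz, spin, dx, dy, dz, spin, ...]. A call has 1 to 20 rows; each row shifts and turns the commanded pose from where the row before left it, along the tool's axes as they then stand; what a row does not reach is not made up. A row lasts 1/10 s, in which the tool goes at most 50 mm and 8.59 degrees, less where a joint would pass 70% of its speed; a pose out of reach is approached as far as the arm can. A call is refused whole if a number of a shift passes 50 or a number of a turn 0.15, either way. A call with a gripper value outside its range is refused whole. "hand" is the gripper command: -1 is shut, 1 is fully open, values between are in proportion, set as the call begins (left out, the last holds). The fingers move at their own pace and stop on an object; "squeeze" is the grip in N (left out, the last holds). Time passes only in rows, so rows that do not move let the fingers close. It gives the time, the measured TCP pose, the force, the opening and the grip force at its end, in the units of the state.
- monitor.get_obs(): the state, without advancing time (a new reading comes with each control period).
- camera(name): name is "side" or "top"; returns a dict with "image" (384x512x3 uint8, red, green, blue), "range_z" (384x512 float32, m along the optical axis (not along the pixel's ray), 0 where there is no reading), "mtx" (3x3 intrinsics, pixels), "rvec" (rotation vector, rad) and "tvec" (3), from world to camera coordinates, as OpenCV has them. Camera axes: x right, y down, z forward; pixel columns grow to the right and rows downward; lengths in m; the calibration is good to about 2 mm. A picture is of the moment at which its call begins.
- ctrl.hand_in(): hands the job in; it is judged then, once.
The state is a dict: "time_s": time; "qpos": joint angles; "joint_vel": joint speeds; "tau": joint torques, N m; "ee_pos": TCP position; "eef_rot": TCP orientation; "force": force on the tool from outside, world axes, zero at the start; "moment": the same for the moment, N m; "grip_width": finger opening in m; "grip_force": force on a finger pad.
Only numpy, scipy, OpenCV 4.12 (cv2) and the standard library are available. Lean on these libraries where they do the work, as an engineer would, in place of code of your own. Each camera call takes 0.05 s, during which the arm holds its last target. There are 200 camera calls.

## Working session

There is one attempt and no reset: what is moved stays moved. The work goes in short steps, Python scripts to look and compute and a tool call to move; the robot and the scene stay as the last step left them, time stands still between calls to the robot, and variables do not carry over. Pictures are saved under pics/ and viewed, at most 10 in all, crops included, and the job is handed in when it is done.

Besides the shell and the picture viewer there is one more tool, called after "Request:" in YAML: its name, and indented under it one key for each argument. apply_moves: Moves the arm, as the interface text tells. Its arguments: {"type":"object","properties":{"plan":{"type":"array","items":{"type":"number"}},"hand":{"type":"number"},"squeeze":{"type":"number"}},"required":["plan"]}

```bash
ls; mkdir -p pics; python3 - <<'E'
from station import monitor,camera,ctrl
import cv2,numpy as np
o=monitor.get_obs();print(o,ctrl.tcp_to_grasp)
ims=[]
for n in("side","top"):
    c=camera(n);np.savez(f"pics/{n}0.npz",**c);cv2.imwrite(f"pics/{n}0.png",cv2.resize(c["image"][:,:,::-1],(800,600),interpolation=cv2.INTER_CUBIC))
    R=cv2.Rodrigues(np.array(c["rvec"]))[0];print(n,c["mtx"],-R.T@np.array(c["tvec"]).ravel(),R)
E
```

```text
pics
{'time_s': 0.0, 'qpos': array([-1.28561727e+00,  3.00460997e-01,  1.52154609e+00, -4.82295362e-05,
        1.32068296e+00, -6.66240330e-02]), 'joint_vel': array([ 0.00024334, -0.00214769,  0.00082909, -0.00030129, -0.00045648,
        0.00049521]), 'tau': array([-7.82476745e-04, -5.31814992e+01, -3.52735662e+01,  7.07678357e-02,
        2.43098818e-02, -8.69456562e-05]), 'ee_pos': array([ 0.18942906, -0.51608885,  0.20490667]), 'eef_rot': array([-3.14049458e+00, -2.64469944e-05,  3.51815042e-01]), 'force': array([-0.42032634, -0.25293026,  0.31760098]), 'moment': array([-0.04601494, -0.01726892, -0.06441337]), 'grip_force': 0.0, 'grip_width': 0.09407148742098723} -0.0188
side [[481.06812516   0.         251.56796254]
 [  0.         481.06812516 189.51311514]
 [  0.           0.           1.        ]] [ 0.35889645 -0.73988333  0.70550229] [[ 0.96836651 -0.24927459 -0.01133459]
 [-0.16128497 -0.59059725 -0.79068454]
 [ 0.19040339  0.76750053 -0.61211885]]
top [[395.46392583   0.         254.97865781]
 [  0.         395.46392583 189.47321308]
 [  0.           0.           1.        ]] [0.46383442 0.02467482 0.94327105] [[-0.02023926 -0.99951658  0.02360021]
 [-0.99162993  0.01705773 -0.12798095]
 [ 0.12751652 -0.02599291 -0.99149579]]
```

View pics/side0.png

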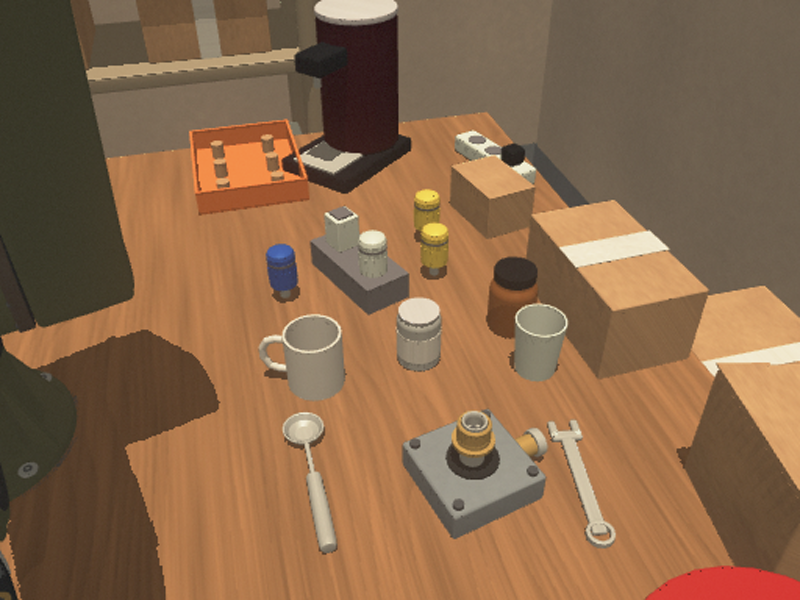

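View pics/top0.png

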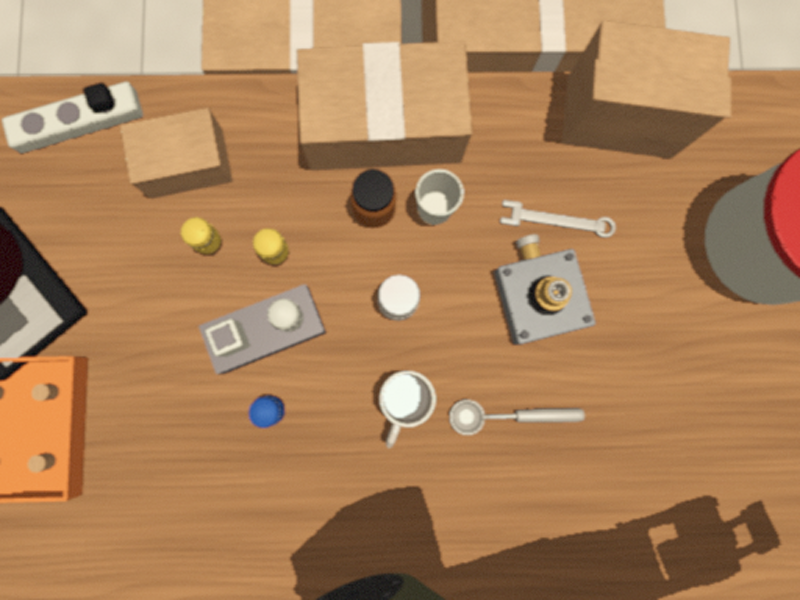

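The only white round cartridge in a rack is at side (372,255), top (284,315). The square one beside it is at top (224,337), and the blue and yellow look-alikes stand loose on the table. Next I'll measure it and take an enlarged crop to confirm.

```bash
cat > h.py <<'E'
import numpy as np,cv2
def cloud(c):
    R=cv2.Rodrigues(np.array(c["rvec"]))[0];t=np.array(c["tvec"]).ravel();K=c["mtx"];Z=c["range_z"]
    v,u=np.mgrid[:Z.shape[0],:Z.shape[1]]
    P=np.stack([(u-K[0,2])/K[0,0]*Z,(v-K[1,2])/K[1,1]*Z,Z],-1)
    W=(P-t)@R; W[Z<=0]=np.nan
    return W
def rect(xy):
    r=cv2.minAreaRect((xy*1000).astype(np.float32)); return np.round(r[0],1),np.round(r[1],1),round(r[2],1)
E
python3 - <<'E'
from h import *
T=dict(np.load("pics/top0.npz"));S=dict(np.load("pics/side0.npz"))
for n,c,s in(("top",T,1),("side",S,1)):
    W=cloud(c)
    def box(u0,v0,u1,v1): return W[int(v0*.64):int(v1*.64),int(u0*.64):int(u1*.64)].reshape(-1,3)
    B=dict(top=dict(block=(485,230,610,350),rack=(195,280,330,375),filt=(262,292,304,335),tin=(370,270,425,325),mug=(370,365,440,450),jar=(345,165,400,230),cup=(412,165,468,228),sq=(200,315,245,360)),
     side=dict(block=(390,400,560,545),rack=(305,230,415,312),filt=(350,225,392,285),tin=(390,295,445,370),mug=(255,310,350,400),jar=(485,255,542,338),cup=(510,300,570,380)))[n]
    for k,b in B.items():
        p=box(*b);p=p[~np.isnan(p[:,0])]
        if k in("block","rack"):
            h=.04 if k=="block" else .045
            q=p[abs(p[:,2]-h)<.003];print(n,k,len(q),np.median(q[:,2]),rect(q[:,:2]))
            if k=="block":
                q=p[p[:,2]>.06];print(" coupler zmax",np.sort(q[:,2])[-8:].round(4),rect(q[:,:2]))
                q=p[(p[:,2]>.08)];print(" above .08",q.mean(0).round(4),len(q),rect(q[:,:2]))
                if n=="top":
                    q=p[(p[:,2]>.012)&(p[:,2]<.034)];print(" low",q.mean(0))
        else:
            z=np.nanpercentile(p[:,2],97);q=p[p[:,2]>z-.02];print(n,k,"top z",z.round(4),rect(q[:,:2]))
a=cv2.resize(T["image"][170:250,120:220,::-1],(400,320),interpolation=2)
b=cv2.resize(S["image"][125:205,190:290,::-1],(400,320),interpolation=2)
cv2.imwrite("pics/crop1.png",np.hstack([a,b]))
E
```

```text
top block 1905 0.04016462195398947 (array([ 594.3, -212.9]), array([153.8, 120.1]), 13.1)
 coupler zmax [0.1052 0.1055 0.1055 0.1058 0.1059 0.1062 0.1063 0.1072] (array([ 575. , -215.2]), array([47.3, 41.3]), 35.2)
 above .08 [ 0.5757 -0.2159  0.0968] 276 (array([ 576.5, -217. ]), array([37. , 36.7]), 36.7)
 low [ 0.61216867 -0.18007602  0.02683372]
top rack 1504 0.04506101216176543 (array([536.4, 203. ]), array([ 75.4, 165.3]), 21.0)
top filt top z 0.1087 (array([551.6, 162.1]), array([41. , 40.7]), 55.4)
top tin top z 0.0875 (array([576.1,   4. ]), array([57.8, 56.4]), 89.2)
top mug top z 0.0854 (array([427.2,   2.5]), array([74.8, 94.1]), 36.2)
top jar top z 0.1019 (array([725. ,  37.5]), array([58.6, 57.9]), 42.0)
top cup top z 0.0855 (array([723.5, -58.2]), array([65.4, 65.8]), 88.5)
top sq top z 0.1042 (array([520.9, 242.5]), array([40.5, 40. ]), 21.6)
side block 2567 0.039449451171455305 (array([ 591.3, -215.9]), array([149.4, 120. ]), 13.0)
 coupler zmax [0.1037 0.1037 0.1037 0.1039 0.1041 0.1041 0.1047 0.1051] (array([ 575.4, -221.7]), array([42. , 46.9]), 75.0)
 above .08 [ 0.5742 -0.223   0.0953] 452 (array([ 575.8, -219.5]), array([37.5, 37.7]), 75.0)
side rack 654 0.0443971630212175 (array([536.3, 200.5]), array([ 76.8, 166.3]), 20.6)
side filt top z 0.1067 (array([540.3, 179.4]), array([39.5, 86.2]), 26.2)
side tin top z 0.0855 (array([ 5.759e+02, -2.000e-01]), array([56.7, 58.3]), 19.7)
side mug top z 0.0838 (array([423.2,  -9.1]), array([92.3, 78.2]), 12.5)
side jar top z 0.1007 (array([710.8,  -8.3]), array([154.7,  58. ]), 72.1)
side cup top z 0.0842 (array([727.8, -44.3]), array([99.9, 66. ]), 74.4)
```

View pics/crop1.png

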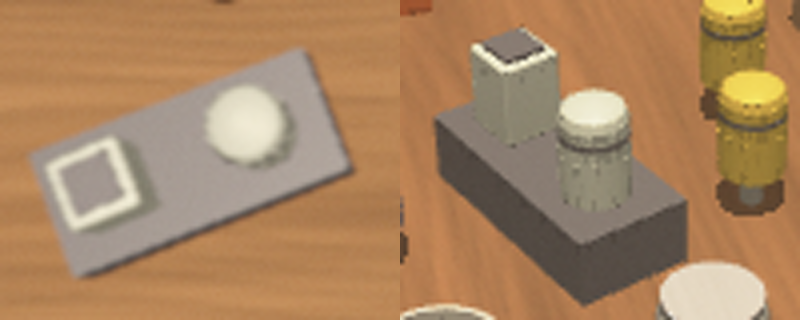

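Crop: left (245,125) is the white round filter with a domed top. It stands in the rack hole nearer the block, with the square filter at (95,185). Two yellow ones at the right are off-limits. The target is at about (0.552, 0.162), which agrees with the rack's hole geometry. The coupler is at about (0.576, -0.218), with its mouth at z≈0.104.

I'll go to the coupler first, with tool y along block x (yaw 103°).

Request:
apply_moves:
  plan: [38.8,-12.2,0,0,38.8,-12.2,0,0,38.8,-12.2,0,0,38.8,-12.2,0,0,38.8,-12.2,0,0,38.8,-12.2,0,0,38.8,-12.2,0,0,38.8,-12.2,0,0,38.8,-12.2,0,0,38.8,-12.2,0,0,38.8,-12.2,0,0,38.8,-12.2,0,0,0,0,0,-0.145,0,0,0,-0.145,0,0,0,-0.145,0,0,0,-0.145,0,0,0,-0.145,0,0,0,-0.145,0,0,0,-0.145,0,0,0,-0.145]
  hand: 0.3
  squeeze: 5

```text
time_s: 2.1
ee_pos: [0.576, -0.2183, 0.205]
eef_rot: [-3.141, -0.0, 1.518]
force: [0.2, -0.1, 0.7]
grip_width: 0.0611
grip_force: 0.0
```

Request:
apply_moves:
  plan: [0,0,0,-0.145,0,0,0,-0.141,0,0,0,0,0,0,0,0,0,0,0,0]

```text
time_s: 2.6
ee_pos: [0.5761, -0.2184, 0.2053]
eef_rot: [-3.141, -0.0, 1.794]
force: [0.4, -0.8, -0.2]
grip_width: 0.0613
grip_force: 0.0
```

Request:
apply_moves:
  plan: [0,0,15,0,0,0,15,0,0,0,15,0,0,0,15,0,0,0,15,0,0,0,15,0,0,0,12,0,0,0,8,0,0,0,6,0,0,0,5,0,0,0,0,0,0,0,0,0]

```text
time_s: 3.8
ee_pos: [0.5763, -0.2185, 0.0848]
eef_rot: [3.141, 0.0, 1.798]
force: [0.7, 0.1, 0.4]
grip_width: 0.0614
grip_force: 0.0
```

Request:
apply_moves:
  plan: [0,0,0,0,0,0,0,0,0,0,0,0,0,0,0,0,0,0,0,0,0,0,0,0,0,0,0,0,0,0,0,0]
  hand: -0.1
  squeeze: 5

```text
time_s: 4.6
ee_pos: [0.5761, -0.2184, 0.0844]
eef_rot: [-3.142, -0.0, 1.798]
force: [0.7, 0.0, -0.1]
grip_width: 0.0422
grip_force: 0.0
```

```bash
python3 - <<'E'
from station import monitor,camera
import cv2,numpy as np
print(monitor.get_obs())
a=camera("side")["image"];b=camera("top")["image"]
a=cv2.resize(a[200:350,240:370,::-1],(390,450),interpolation=2);b=cv2.resize(b[130:280,290:420,::-1],(390,450),interpolation=2)
cv2.imwrite("pics/g1.png",np.hstack([a,b]))
E
```

```text
{'time_s': 4.6, 'qpos': array([-4.21805958e-01,  5.62248696e-01,  1.44194001e+00,  1.42836585e-05,
        1.13747760e+00, -6.48803339e-01]), 'joint_vel': array([ 0.00086491,  0.00252891,  0.00014993,  0.00061637, -0.00029087,
       -0.00110993]), 'tau': array([ 4.03909698e-04, -6.46274686e+01, -3.23787045e+01,  4.49024420e-02,
        5.83755795e-02,  6.14685655e-05]), 'ee_pos': array([ 0.57614358, -0.21841892,  0.08441587]), 'eef_rot': array([-3.14154180e+00, -5.48306732e-05,  1.79778771e+00]), 'force': array([ 0.70200014,  0.03227795, -0.06838694]), 'moment': array([-0.04799114, -0.04497388, -0.00304562]), 'grip_force': 0.0, 'grip_width': 0.04223226472903838}
```

View pics/g1.png

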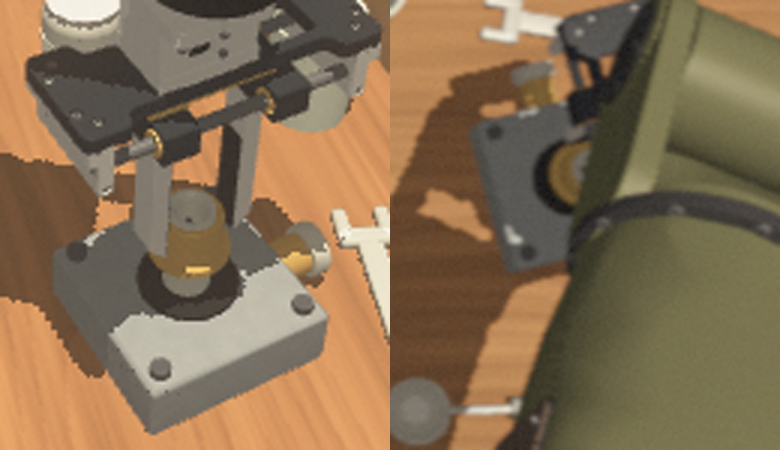

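The fingers straddle the sleeve (side crop 190,235) just above the flange, without touching. Next I'll close lightly to feel the offset along block x.

Request:
apply_moves:
  plan: [0,0,0,0,0,0,0,0,0,0,0,0,0,0,0,0,0,0,0,0]
  hand: -0.4
  squeeze: 8

```text
time_s: 5.2
ee_pos: [0.5759, -0.2185, 0.0844]
eef_rot: [-3.141, -0.0, 1.798]
force: [-5.4, -1.0, 2.8]
grip_width: 0.0378
grip_force: 8.0
```

Request:
apply_moves:
  plan: [0,-0.5,0,0,0,0,0,0,0,0,0,0]

```text
time_s: 5.5
ee_pos: [0.5758, -0.2185, 0.0845]
eef_rot: [3.141, 0.0, 1.798]
force: [-1.0, -0.1, 1.3]
grip_width: 0.0377
grip_force: 8.0
```

Request:
apply_moves:
  plan: [0,-0.5,0,0,0,0,0,0,0,0,0,0]

```text
time_s: 5.8
ee_pos: [0.5757, -0.2185, 0.0845]
eef_rot: [3.14, 0.0, 1.798]
force: [6.1, 1.0, -2.2]
grip_width: 0.0382
grip_force: 8.0
```

Request:
apply_moves:
  plan: [0,0.4,0,0,0,0,0,0,0,0,0,0,0,0,2,0,0,0,2,0,0,0,0,0,0,0,0,0]
  hand: -0.14

```text
time_s: 6.5
ee_pos: [0.5755, -0.2186, 0.0803]
eef_rot: [-3.141, -0.0, 1.798]
force: [-0.4, -0.4, -0.3]
grip_width: 0.0409
grip_force: 0.0
```

Request:
apply_moves:
  plan: [0,0,1,0,0,0,1,0,0,0,0,0]

```text
time_s: 6.8
ee_pos: [0.5755, -0.2185, 0.0783]
eef_rot: [-3.141, -0.0, 1.798]
force: [0.2, 0.8, -0.2]
grip_width: 0.0406
grip_force: 0.0
```

Request:
apply_moves:
  plan: [0,0,1,0,0,0,1,0,0,0,0,0]

```text
time_s: 7.1
ee_pos: [0.5755, -0.2185, 0.0763]
eef_rot: [-3.141, -0.0, 1.798]
force: [-0.4, -0.6, 0.4]
grip_width: 0.0407
grip_force: 0.0
```

Request:
apply_moves:
  plan: [0,0,1,0,0,0,1,0,0,0,0,0]

```text
time_s: 7.4
ee_pos: [0.5756, -0.2186, 0.0747]
eef_rot: [3.141, 0.0, 1.798]
force: [-1.9, 0.9, 4.3]
grip_width: 0.0403
grip_force: 1.9
```

Flange contact is at about 0.0755, so the mouth is at about 0.1035, which agrees with the cameras. Pushing the sleeve down.

Request:
apply_moves:
  plan: [0,0,1.5,0,0,0,1.5,0,0,0,1.5,0,0,0,1.5,0,0,0,1.5,0,0,0,1.5,0,0,0,1,0,0,0,0,0]

```text
time_s: 8.2
ee_pos: [0.5757, -0.2186, 0.0649]
eef_rot: [3.141, 0.0, 1.798]
force: [-3.2, 1.0, 7.5]
grip_width: 0.0405
grip_force: 3.7
```

Request:
apply_moves:
  plan: [0,0,1,0,0,0,0.8,0,0,0,0,0,0,0,0,0]

```text
time_s: 8.6
ee_pos: [0.5757, -0.2186, 0.0633]
eef_rot: [3.141, 0.0, 1.798]
force: [-3.2, 1.1, 8.2]
grip_width: 0.0403
grip_force: 4.0
```

Request:
apply_moves:
  plan: [0,0,0.6,0,0,0,0,0,0,0,0,0]

```text
time_s: 8.9
ee_pos: [0.5757, -0.2186, 0.0627]
eef_rot: [3.141, 0.0, 1.798]
force: [-3.6, 0.9, 8.6]
grip_width: 0.0404
grip_force: 4.2
```

Request:
apply_moves:
  plan: [0,0,0.6,0,0,0,0,0,0,0,0,0]

```text
time_s: 9.2
ee_pos: [0.5757, -0.2187, 0.0624]
eef_rot: [3.141, 0.0, 1.798]
force: [-4.2, 1.5, 11.4]
grip_width: 0.0403
grip_force: 5.7
```

The end stop is felt (13 mm travel). I'll open and rise, look, then feel the barrel in the crosswise direction.

Request:
apply_moves:
  plan: [0,0,0,0,0,0,0,0,0,0,0,0,0,0,-2,0,0,0,-4,0,0,0,-8,0,0,0,-15,0,0,0,-15,0,0,0,-15,0,0,0,0,0.143,0,0,0,0.143,0,0,0,0.143,0,0,0,0.143,0,0,0,0.143,0,0,0,0.143,0,0,0,0.143,0,0,0,0.143,0,0,0,0.143,0,0,0,0.143]
  hand: 0.2

```text
time_s: 11.1
ee_pos: [0.5758, -0.2187, 0.1217]
eef_rot: [3.141, -0.001, 0.362]
force: [0.0, 0.1, 1.0]
grip_width: 0.0566
grip_force: 0.0
```

```bash
python3 - <<'E'
from station import monitor,camera
from h import *
print(monitor.get_obs()["ee_pos"])
c=camera("side");W=cloud(c)
cv2.imwrite("pics/s2.png",cv2.resize(c["image"][230:350,240:370,::-1],(650,600),interpolation=2))
E
```

```text
[ 0.57578708 -0.21865248  0.12174512]
```

View pics/s2.png

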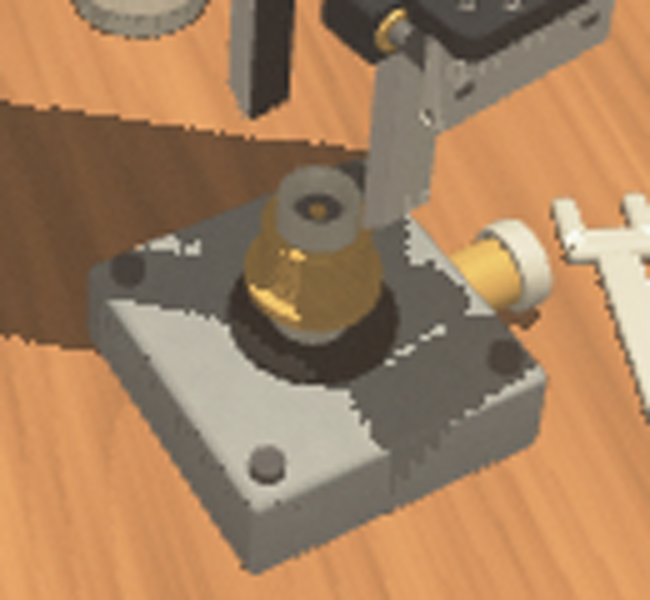

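The sleeve stays back: the barrel is exposed at (318,215) and the valve disc has risen at (318,210). Next I'll feel the barrel's cross position lightly, above the sleeve.

Request:
apply_moves:
  plan: [0,0,0,0.135,0,0,8,0,0,0,8,0,0,0,6,0,0,0,3,0,0,0,0,0,0,0,0,0]

```text
time_s: 11.85
ee_pos: [0.5757, -0.2186, 0.0956]
eef_rot: [3.142, -0.0, 0.234]
force: [-0.3, -1.0, 0.3]
grip_width: 0.0562
grip_force: 0.0
```

Request:
apply_moves:
  plan: [0,0,0,0,0,0,0,0,0,0,0,0,0,0,0,0,0,0,0,0,0,0,0,0,0,0,0,0,0,0,0,0,0,0,0,0]
  hand: -0.5
  squeeze: 5

```text
time_s: 12.75
ee_pos: [0.5754, -0.2176, 0.0955]
eef_rot: [-3.14, 0.0, 0.233]
force: [-3.2, 6.5, 2.5]
grip_width: 0.0284
grip_force: 5.0
```

Request:
apply_moves:
  plan: [0,-0.7,0,0,0,-0.5,0,0,0,0,0,0,0,0,0,0]

```text
time_s: 13.15
ee_pos: [0.5754, -0.2175, 0.0955]
eef_rot: [3.141, -0.0, 0.233]
force: [0.2, -0.4, 0.1]
grip_width: 0.0276
grip_force: 5.0
```

Request:
apply_moves:
  plan: [0,-0.5,0,0,0,0,0,0,0,0,0,0]

```text
time_s: 13.45
ee_pos: [0.5754, -0.2175, 0.0955]
eef_rot: [3.141, -0.0, 0.233]
force: [2.4, -5.0, -1.2]
grip_width: 0.028
grip_force: 5.0
```

The coupler axis works out at (0.5750, -0.2174). I'll open, rise and go to the filter.

Request:
apply_moves:
  plan: [0,0.3,0,0,0,0,0,0,0,0,0,0,0,0,-10,0,0,0,-30,0,0,0,-30,0,6.4,-37.5,0,0,6.4,-37.5,0,0,6.4,-37.5,0,0,6.4,-37.5,0,0,6.4,-37.5,0,0,6.4,-37.5,0,0,6.4,-37.5,0,0,6.4,-37.5,0,0,6.4,-37.5,0,0,6.4,-37.5,0,0,0,0,0,-0.133,0,0,0,0,0,0,0,0]
  hand: 0.3

```text
time_s: 15.35
ee_pos: [0.5511, 0.1621, 0.1659]
eef_rot: [3.141, -0.0, 0.362]
force: [0.8, -0.3, -0.4]
grip_width: 0.0611
grip_force: 0.0
```

Request:
apply_moves:
  plan: [0,0,20,0,0,0,20,0,0,0,20,0,0,0,20,0,0,0,15,0,0,0,7,0,0,0,0,0]

```text
time_s: 16.05
ee_pos: [0.5509, 0.162, 0.063]
eef_rot: [-3.141, 0.001, 0.364]
force: [-0.0, -0.7, 0.4]
grip_width: 0.0612
grip_force: 0.0
```

Request:
apply_moves:
  plan: [0,0,0,0,0,0,0,0,0,0,0,0,0,0,0,0,0,0,0,0,0,0,0,0,0,0,0,0,0,0,0,0]
  hand: -0.3
  squeeze: 5

```text
time_s: 16.85
ee_pos: [0.5514, 0.1626, 0.0642]
eef_rot: [3.141, -0.001, 0.366]
force: [-1.4, -0.4, 7.0]
grip_width: 0.042
grip_force: 5.0
```

Request:
apply_moves:
  plan: [0,0,0,0,0,0,0,0,0,0,0,0,0,0,0,0,0,0,0,-0.143,0,0,0,-0.143,0,0,0,-0.143,0,0,0,-0.143,0,0,0,-0.143,0,0,0,-0.143,0,0,0,-0.143,0,0,0,-0.143,0,0,0,-0.143,0,0,0,-0.143,0,0,0,-0.141,0,0,0,0,0,0,0,0]
  hand: 0.3

```text
time_s: 18.55
ee_pos: [0.551, 0.1624, 0.0634]
eef_rot: [-3.141, -0.0, 1.932]
force: [-0.1, -0.4, 1.0]
grip_width: 0.0608
grip_force: 0.0
```

Request:
apply_moves:
  plan: [0,0,0,0,0,0,0,0,0,0,0,0,0,0,0,0,0,0,0,0,0,0,0,0,0,0,0,0]
  hand: -0.3
  squeeze: 5

```text
time_s: 19.25
ee_pos: [0.551, 0.1624, 0.0634]
eef_rot: [-3.142, 0.0, 1.937]
force: [0.5, 0.7, -0.6]
grip_width: 0.0419
grip_force: 5.0
```

Request:
apply_moves:
  plan: [0,0,0,0,0,0,0,0,0,0,-3,0,0,0,-6,0,0,0,-8,0,0,0,-12,0,0,0,-12,0,0,0,-20,0,0,0,-25,0,0,0,-25,0,0,0,-25,0,0,0,0,0]
  squeeze: 40

```text
time_s: 20.45
ee_pos: [0.5522, 0.1627, 0.2038]
eef_rot: [3.135, 0.001, 1.937]
force: [-0.1, 0.0, -1.0]
grip_width: 0.0416
grip_force: 40.0
```

Request:
apply_moves:
  plan: [-15,-4.7,0,0,-30,-9.4,0,0,-30,-9.4,0,0,-30,-9.4,0,0,-30,-9.4,0,0,-30,-9.4,0,0,-30,-9.4,0,0,-30,-9.4,0,0,-30,-9.4,0,0,-30,-9.4,0,0,-30,-9.4,0,0,-30,-9.4,0,0,-18,-5.6,0,0,0,0,0,0,0,0,0,0,0,0,0,0]

```text
time_s: 22.05
ee_pos: [0.5747, -0.2162, 0.1992]
eef_rot: [-3.141, -0.0, 1.938]
force: [-0.6, -0.4, -1.1]
grip_width: 0.0415
grip_force: 40.0
```

```bash
python3 - <<'E'
from station import monitor,camera
from h import *
o=monitor.get_obs();print(o["ee_pos"],o["eef_rot"],o["force"])
a=camera("side")["image"];b=camera("top")["image"]
a=cv2.resize(a[170:350,230:370,::-1],(420,540),interpolation=2);b=cv2.resize(b[130:250,290:410,::-1],(380,540),interpolation=2)
cv2.imwrite("pics/p3.png",np.hstack([a,b]))
E
```

```text
[ 0.57470631 -0.21622631  0.1992443 ] [-3.14136096e+00 -4.55602189e-04  1.93774294e+00] [-0.62523988 -0.40676589 -1.07433528]
```

View pics/p3.png

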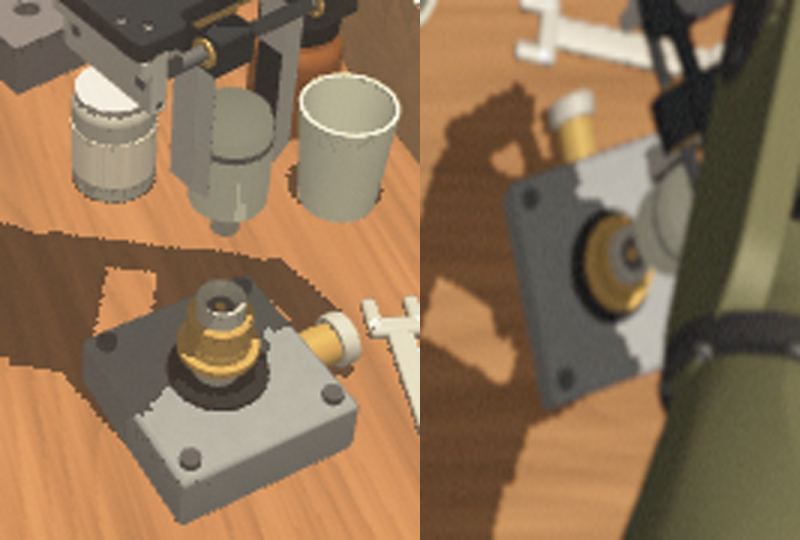

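The filter hangs upright above the coupler (side crop 230,170; stem at 225,228), and the sleeve is still back. Now I'll align and lower it.

Request:
apply_moves:
  plan: [-1.1,-0.2,0,0,0,0,12,0,0,0,12,0,0,0,12,0,0,0,8,0,0,0,4,0,0,0,0,0,0,0,0,0]

```text
time_s: 22.95
ee_pos: [0.5751, -0.2184, 0.1518]
eef_rot: [3.141, 0.0, 1.937]
force: [0.7, -1.4, -1.4]
grip_width: 0.0416
grip_force: 40.0
```

Request:
apply_moves:
  plan: [0,0,2,0,0,0,2,0,0,0,1,0,0,0,1,0,0,0,0,0]

```text
time_s: 23.45
ee_pos: [0.5749, -0.2183, 0.1453]
eef_rot: [-3.142, -0.0, 1.937]
force: [0.3, 0.6, -1.1]
grip_width: 0.0417
grip_force: 40.0
```

Request:
apply_moves:
  plan: [0,0,1,0,0,0,1,0,0,0,0,0]

```text
time_s: 23.75
ee_pos: [0.5749, -0.2183, 0.1433]
eef_rot: [-3.141, -0.0, 1.937]
force: [-0.2, -0.2, -1.9]
grip_width: 0.0415
grip_force: 40.0
```

Request:
apply_moves:
  plan: [0.8,0.3,0,0,0,0,0.8,0,0,0,0.8,0,0,0,0,0]

```text
time_s: 24.15
ee_pos: [0.5749, -0.2174, 0.1417]
eef_rot: [-3.141, -0.0, 1.937]
force: [-0.2, -0.5, -0.7]
grip_width: 0.0417
grip_force: 40.0
```

Request:
apply_moves:
  plan: [0,0,0.8,0,0,0,0.8,0,0,0,0.8,0,0,0,0,0]

```text
time_s: 24.55
ee_pos: [0.5749, -0.2174, 0.1393]
eef_rot: [-3.141, -0.0, 1.937]
force: [1.0, -0.1, -2.0]
grip_width: 0.0415
grip_force: 40.0
```

Request:
apply_moves:
  plan: [0,0,1,0,0,0,1,0,0,0,1,0,0,0,0,0]

```text
time_s: 24.95
ee_pos: [0.5751, -0.2175, 0.137]
eef_rot: [3.141, 0.001, 1.937]
force: [-1.1, 1.3, 4.7]
grip_width: 0.0414
grip_force: 40.0
```

Request:
apply_moves:
  plan: [0,0,1,0,0,0,1,0,0,0,1,0,0,0,0,0]

```text
time_s: 25.35
ee_pos: [0.5751, -0.2175, 0.1339]
eef_rot: [3.141, 0.0, 1.937]
force: [-1.9, -0.2, 3.9]
grip_width: 0.0416
grip_force: 40.0
```

Request:
apply_moves:
  plan: [0,0,1,0,0,0,1,0,0,0,1,0,0,0,0,0]

```text
time_s: 25.75
ee_pos: [0.5751, -0.2175, 0.1309]
eef_rot: [3.141, 0.0, 1.937]
force: [-1.6, -0.4, 4.4]
grip_width: 0.0415
grip_force: 40.0
```

Smooth, only the disc spring so far. Continuing to home at about 0.124.

Request:
apply_moves:
  plan: [0,0,1,0,0,0,1,0,0,0,1,0,0,0,1,0,0,0,0,0]

```text
time_s: 26.25
ee_pos: [0.5754, -0.2176, 0.1272]
eef_rot: [3.14, 0.001, 1.937]
force: [-0.1, 1.0, 6.2]
grip_width: 0.0414
grip_force: 40.0
```

Request:
apply_moves:
  plan: [0,0,1,0,0,0,1,0,0,0,0.5,0,0,0,0,0]

```text
time_s: 26.65
ee_pos: [0.5754, -0.2176, 0.1247]
eef_rot: [3.14, 0.001, 1.937]
force: [-0.8, 0.0, 6.6]
grip_width: 0.0412
grip_force: 40.0
```

Request:
apply_moves:
  plan: [0,0,0.8,0,0,0,0,0,0,0,0,0]

```text
time_s: 26.95
ee_pos: [0.5752, -0.2175, 0.1235]
eef_rot: [3.141, 0.001, 1.937]
force: [0.7, 0.7, 4.9]
grip_width: 0.0417
grip_force: 40.0
```

Request:
apply_moves:
  plan: [0,0,0.7,0,0,0,0,0,0,0,0,0]

```text
time_s: 27.25
ee_pos: [0.5752, -0.2176, 0.1228]
eef_rot: [3.141, 0.001, 1.937]
force: [-1.1, 0.1, 5.7]
grip_width: 0.0412
grip_force: 40.0
```

```bash
python3 - <<'E'
from station import monitor,camera
from h import *
print(monitor.get_obs()["force"])
a=camera("side")["image"]
cv2.imwrite("pics/p4.png",cv2.resize(a[210:350,240:370,::-1],(557,600),interpolation=2))
E
```

```text
[-1.08197753  0.08276649  5.74376537]
```

View pics/p4.png

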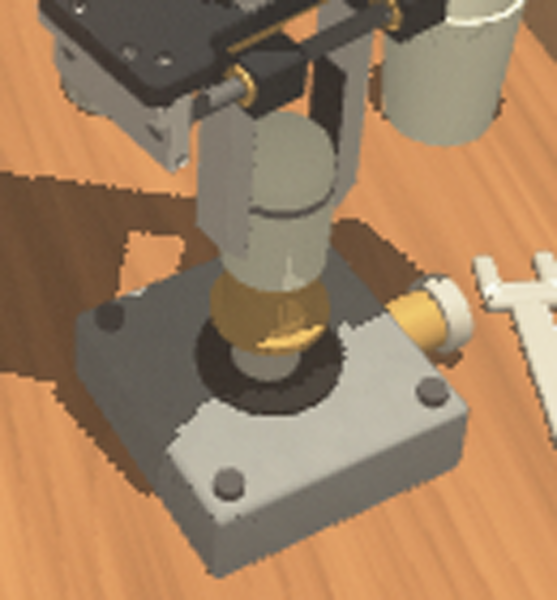

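The sleeve looks sprung up: there's a clear barrel gap below the flange at (265,360), and the filter is seated at (270,270). Gentle tug test before letting go.

Request:
apply_moves:
  plan: [0,0,-1,0,0,0,-0.7,0,0,0,0,0,0,0,0,0]

```text
time_s: 27.7
ee_pos: [0.575, -0.2174, 0.1237]
eef_rot: [3.141, -0.0, 1.937]
force: [4.0, -0.2, -5.6]
grip_width: 0.0417
grip_force: 40.0
```

Request:
apply_moves:
  plan: [0,0,-0.4,0,0,0,0,0,0,0,0,0]

```text
time_s: 28.0
ee_pos: [0.575, -0.2173, 0.1238]
eef_rot: [-3.142, -0.0, 1.937]
force: [6.0, -1.6, -7.9]
grip_width: 0.0411
grip_force: 40.0
```

It's locked: it resists the pull at TCP 0.1238, where the lock should be. I'll ease off, open, rise straight up and check.

Request:
apply_moves:
  plan: [0,0,0.7,0,0,0,0,0]

```text
time_s: 28.2
ee_pos: [0.5751, -0.2174, 0.1237]
eef_rot: [3.141, 0.0, 1.937]
force: [5.7, -0.5, -4.2]
grip_width: 0.0414
grip_force: 40.0
```

Request:
apply_moves:
  plan: [0,0,0,0,0,0,0,0,0,0,0,0,0,0,0,0,0,0,0,0,0,0,-5,0,0,0,-15,0,0,0,-25,0,0,0,-30,0,0,0,-30,0,0,0,0,0,0,0,0,0]
  hand: 0.3

```text
time_s: 29.4
ee_pos: [0.575, -0.2175, 0.2299]
eef_rot: [3.14, 0.001, 1.937]
force: [-0.5, -0.1, -0.9]
grip_width: 0.0613
grip_force: 0.0
```

```bash
python3 - <<'E'
from station import monitor,camera
from h import *
o=monitor.get_obs();print(o["ee_pos"],o["force"])
c=camera("side");W=cloud(c);p=W.reshape(-1,3)
q=p[(np.hypot(p[:,0]-.575,p[:,1]+.218)<.035)&(p[:,2]<.18)&(p[:,2]>.05)]
print("top z",np.nanpercentile(q[:,2],99))
cv2.imwrite("pics/p5.png",cv2.resize(c["image"][:,:,::-1],(800,600),interpolation=2))
E
```

```text
[ 0.5750489  -0.21747709  0.229928  ] [-0.47333244 -0.08112013 -0.89759667]
top z 0.16817677537903747
```

View pics/p5.png

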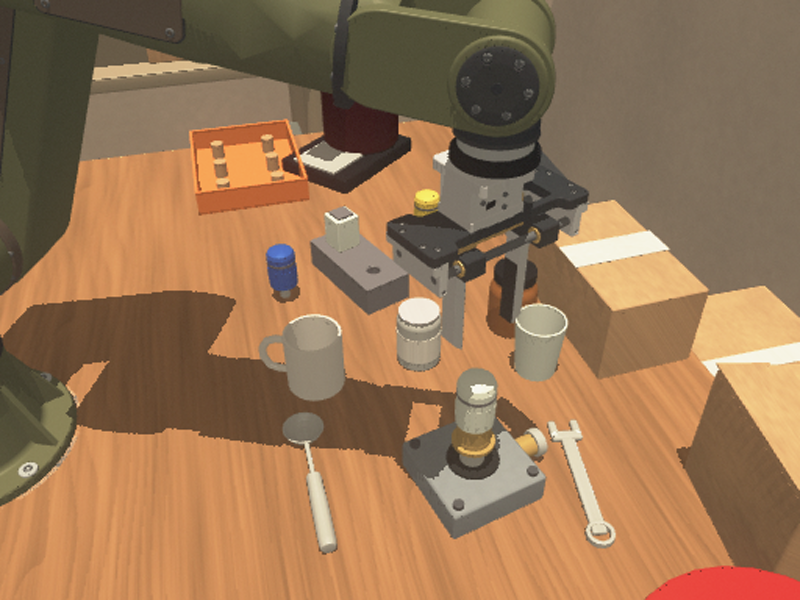

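The filter stands locked at (475,410). Its top is at z=0.168, as expected (0.1685). The sleeve is up, the gripper is clear and everything else is in place, so I'll hand in.

```bash
python3 -c "
from station import ctrl
print(ctrl.hand_in())"
```

```text
the job is handed in; nothing more can be done
None
```

The round filter is locked in the coupler with the sleeve sprung back up. It held against a gentle upward tug, the square filter and everything else are where they were, and the job was handed in at about 29.5 s.

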